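# Top up the spring-loaded coffee-tin dispenser

## Robot

A 7-joint arm with a two-finger parallel gripper is mounted at the origin on the work surface. World frame = base frame: x ahead of the robot, y to its left, z up, the work surface at z = 0. Lengths are in m, angles in rad, forces in N, time in s.
With the tool pointing down it reaches from about 0.425 to 0.825 m from the base axis. Payload 3.6 kg.
Tool frame: the origin (TCP) lies at the very end of the fingers, on their centre line; the grasp point (between the pads) lies 19 mm behind it (r.hold_point_z is the distance from the TCP to the grasp point, in m); z points along the fingers, y is the line along which they close (so a half turn about z gives the same grasp; the last joint's range is limited). The gripper opens to 93 mm and grips with 3 to 60 N. Pads are 15 mm wide; open, the fingers measure 128 mm over their backs; the gripper's body (75 mm by 188 mm) begins 65 mm behind the grasp point.
Start: joints at [1.236, 0.615, -0.013, 1.423, 0.008, 1.103, -0.04], TCP at [0.198, -0.619, 0.219] pointing down, gripper open.
Joint ranges: [-3.12, 3.12], [-0.3, 2.06], [-1.34, 1.32], [0.26, 2.42], [-1.36, 4.5], [0.01, 1.98], [-2.84, 2.84]. Speed limits (rad/s): [2.79, 2.79, 3.14, 3.14, 3.14, 3.14, 3.14].

## Interface

Orientations are given as a rotation vector (axis times angle).
In Python, from bench import r gives the robot as it stands.
- The arm moves only by the tool arm_command, never from a script. Its argument "plan" is a list of rows, each a list of 6 numbers: the shift along the tool's x, y, z in mm, then the turn, a rotation vector about the tool's x, y, z in degrees. In form: [[dx, dy, dz, rx, ry, rz], ...]. A call has 1 to 8 rows; each row shifts and turns the commanded pose from where the row before left it, along the tool's axes as they then stand; what a row does not reach is not made up. A row lasts 1/8 s, in which the tool goes at most 62.5 mm and 10.7 degrees, less where a joint would pass 70% of its speed; a pose out of reach is approached as far as the arm can. A call with a gripper value outside its range is refused whole. "gripper" is the finger opening in mm, from 0 to 93, set as the call begins (left out, the last holds). The fingers move at their own pace and stop on an object; "force" is the grip in N (left out, the last holds). Time passes only in rows, so rows that do not move let the fingers close. It gives the time, the measured TCP pose, the force, the opening and the grip force at its end, in the units of the state.
- r.state(): the state, without advancing time (a new reading comes with each control period).
- r.get_image(name): name is "scene" or "top" or "wrist"; returns a dict with "pixels" (420x560x3 uint8, red, green, blue), "depth" (420x560 float32, m along the optical axis (not along the pixel's ray), 0 where there is no reading), "K" (3x3 intrinsics, pixels), "D" ([k1, k2, p1, p2, k3] as OpenCV has them; the pictures are not rectified), "rvec" (rotation vector, rad) and "tvec" (3), from world to camera coordinates, as OpenCV has them. Camera axes: x right, y down, z forward; pixel columns grow to the right and rows downward; lengths in m; the calibration is good to about 2 mm. A picture is of the moment at which its call begins.
- r.close_job(): hands the job in; it is judged then, once.
Trained networks look in a picture, given as the dict that the camera call returned (one of the last four; its "shot" number tells which), for a name from the list of things; names that differ only in an ending like _2 or _b are one class to them, and where a whole thing is asked for, a point or a joint stands for the part that bears it (a point fixed in the world has none). Each returns a list of dicts, best first, with "p" (0 to 1); they miss things now and then, are a little off and sometimes report something else, mostly with a low value. They report only what shows in the picture. A call takes as long as a camera call. They do not tell look-alikes from the thing itself.
- r.find_in(picture, query): "centre" ([x, y, z] in m, in world coordinates, good to about 4 mm: the middle of the surface that is visible of it).
The state is a dict: "t": time; "qpos": joint angles; "joint_velocities": joint speeds; "tau": joint torques, N m; "tcp_pos": TCP position; "ee_rot": TCP orientation; "force": force on the tool from outside, world axes, zero at the start; "torque": the same for the moment, N m; "finger_gap": finger opening in m; "grip_force": force on a finger pad.
Only numpy, scipy, OpenCV 4.12 (cv2) and the standard library are available. Lean on these libraries where they do the work, as an engineer would, in place of code of your own. Each camera call takes 0.05 s, during which the arm holds its last target. There are 200 camera calls.

## Task

Two freshly filled small coffee dose tins stand on the shelf, and the spring-loaded tin dispenser beside them has room for two more. Load both into it, lids up, pushing each one down onto the pile against the spring until it snaps in under the two sprung catches and stays there, so that all four tins sit level in the dispenser; leave everything else on the shelf where it is.

Things in the scene. Friction and masses are not known exactly. Their poses are not given: they have to be found in the camera images.
- tin_a_center (a point): One of the two small dose tins to load: a flat round aluminium tin with a steel screw lid on top, 54 mm across and 28 mm high, 40 to 85 g, standing lid up on the shelf. The point is its centre, half-way up (14 mm above the shelf); z is up through the lid. It has no front. Grip it across its sides.
- tin_b_center (a point): The other small dose tin to load, the same in every way; the point is its centre, half-way up.
- tin_c_center (a point): A like tin already in the dispenser, the lower of the two, resting on the platform; the point is its centre.
- tin_d_center (a point): A like tin already in the dispenser, the upper of the two, its lid pressed up by the spring against the undersides of the catches; the point is its centre.
- dispenser: The spring-loaded tin dispenser, fixed to the shelf: round black base 124 mm across, four upright steel guide rods, between them a platform on a coil spring, and two sprung catches on flat side uprights. Origin: centre of the base's underside, on the axis of the pile; z up. The rods (6 mm thick) stand on the diagonals between x and y, 57 mm clear across the axis for the 54 mm tins.
- dispenser_entry (a point): Point on the dispenser's axis at the height of the rod tips, 196 mm above the shelf; axes as the dispenser's. Rods flare outward from 177 mm up to 74 mm clear across at the tips. The sides towards the dispenser's +x and -x are open, 38 mm wide between rods, all the way up: fingers that close along its x can lower a tin in and even push it home; closing along y they strike the catches.
- dispenser_mouth (a point): Point on the dispenser's axis at the height of the catches' flat undersides, 165 mm above the shelf: a tin is home when its lid is held at this height, its centre 14 mm lower. A tin let go on top of the catches rests loosely on their slopes, its underside about 5 mm above the lid below, and may lean a little.
- platform (a joint): How far the sprung platform has sunk since the start, m: 0 with two tins under the catches, 0.028 with three, 0.056 with four (full), 0.069 at most. The spring pushes up with 6.6 N at 0 and 10 N at 0.056, partly balanced by the tins' weight; pushing a tin past the catches and home takes about 5 to 10 N. Pressing the lid to 2 to 8 mm below the catches' undersides lets them snap out over it.
- catch_l (a joint): Travel of the catch on the dispenser's +y side, m: a sprung bolt with a sloping top and a flat underside that reaches 4 mm over the tins' edge. 0 is fully out, over the tin; a tin pushed down drives it back about 4 mm (8 at most) and it springs out by itself. Its housing lies 32 to 48 mm from the axis, 20 mm wide, top 179 mm above the shelf, pull knob out to 59 mm.
- catch_r (a joint): The same catch on the -y side.
- cup: Bystander: white ceramic cup without handle, 62 mm across the rim, 58 mm high. Origin: centre of its underside.
- wide_tin: Bystander: a wide tin of the same look, 84 mm across and 45 mm high, too wide for the dispenser. Origin: centre of its underside.
- jar: Bystander: glass jar with steel cap, 90 mm across, 150 mm high. Origin: centre of its underside.
- scoop: Bystander: steel coffee scoop, bowl 42 mm across and 22 mm high with a 110 mm handle to its -x. Origin: centre of the underside of the bowl.
- tamper: Bystander: steel tamper, 58 mm across, 86 mm high. Origin: centre of its underside.
- milk_jug: Bystander: steel milk jug, 72 mm across, 70 mm high, handle at its +y. Origin: centre of its underside.
Not all that is in view belongs to the job. What is shaped like the part that bears tin_a_center but purple is not meant.

How it is judged:
By the outcome, as a careful person would: the job done as asked, in the order asked, and still so for the second after the job is handed in, with the robot touching nothing.
It also fails if it takes over 67 s, if anything falls off the work surface, if the arm or the gripper's body presses on something with over 40 N, if the wrist force passes 120 N, or if a joint passes its speed limit or range.

## Working session

There is one attempt and no reset: what is moved stays moved. The work goes in short steps, Python scripts to look and compute and a tool call to move; the robot and the scene stay as the last step left them, time stands still between calls to the robot, and variables do not carry over. Pictures are saved under pics/ and viewed, at most 10 in all, crops included, and the job is handed in when it is done.

Besides the shell and the picture viewer there is one more tool, called after "Call:" as name([rows], argument=value, ...), one row to a line, values as JSON. arm_command: Moves the arm, as the interface text tells. Its arguments: {"type":"object","properties":{"plan":{"type":"array"},"gripper":{"type":"number"},"force":{"type":"number"}},"required":["plan"]}

```bash
mkdir -p pics; ls
cat > h.py <<'E'
import numpy as np, cv2
from bench import r
from scipy.spatial.transform import Rotation as R
def save(im,n): cv2.imwrite('pics/'+n,im['pixels'][:,:,::-1])
def cloud(im):
    d=im['depth'];h,w=d.shape
    u,v=np.meshgrid(np.arange(w),np.arange(h))
    p=cv2.undistortPoints(np.stack([u,v],-1).reshape(-1,1,2).astype(np.float32),im['K'],im['D']).reshape(h,w,2)
    c=np.dstack([p*d[...,None],d])
    M=cv2.Rodrigues(np.array(im['rvec'],float))[0]
    P=(c-np.array(im['tvec']).reshape(3))@M
    P[d<=0]=np.nan
    return P
E
python3 - <<'E'
from h import *
print({k:np.round(v,3) for k,v in r.state().items()})
for n in ['scene','top']:
    im=r.get_image(n); save(im,n+'0.png'); P=cloud(im); np.save(n+'0.npy',P)
    for q in ['tin_a_center','dispenser','cup','wide_tin','jar','scoop','tamper','milk_jug','catch_l']:
        print(n,q,[(np.round(o['centre'],3).tolist(),round(o['p'],2)) for o in r.find_in(im,q)[:6]])
print(r.state()['t'])
E
```

```text
pics
{'t': np.float64(0.0), 'qpos': array([ 1.235,  0.616, -0.013,  1.425,  0.008,  1.103, -0.04 ]), 'joint_velocities': array([ 0.001,  0.002, -0.   , -0.002,  0.001,  0.001, -0.001]), 'tau': array([-0.0000e+00, -4.5894e+01,  2.0900e-01, -1.6575e+01, -6.1000e-02,
        2.0000e-02,  0.0000e+00]), 'tcp_pos': array([ 0.197, -0.619,  0.218]), 'ee_rot': array([-3.102e+00, -4.830e-01,  1.000e-03]), 'force': array([0.83 , 0.37 , 0.947]), 'torque': array([-0.008,  0.027,  0.022]), 'grip_force': np.float64(0.0), 'finger_gap': np.float64(0.093)}
scene tin_a_center [([0.499, -0.019, 0.023], 0.79), ([0.414, -0.028, 0.025], 0.68), ([0.482, -0.112, 0.029], 0.56)]
scene dispenser [([0.559, 0.227, 0.028], 0.69), ([0.635, -0.107, 0.025], 0.27)]
scene cup [([0.656, 0.377, 0.103], 0.48)]
scene wide_tin [([0.61, -0.261, 0.046], 0.72)]
scene jar [([0.657, 0.377, 0.101], 0.74)]
scene scoop [([0.477, 0.349, 0.016], 0.55)]
scene tamper [([0.77, -0.026, 0.027], 0.87)]
scene milk_jug [([0.746, -0.266, 0.044], 0.72)]
scene catch_l [([0.747, -0.268, 0.045], 0.53), ([0.657, 0.379, 0.102], 0.39)]
top tin_a_center [([0.401, -0.016, 0.03], 0.81), ([0.49, -0.012, 0.029], 0.7)]
top dispenser [([0.529, 0.223, 0.015], 0.56)]
top cup [([0.445, -0.257, 0.026], 0.57)]
top wide_tin [([0.588, -0.268, 0.046], 0.6)]
top jar [([0.621, 0.384, 0.153], 0.78), ([0.745, -0.021, 0.028], 0.54)]
top scoop [([0.474, 0.34, 0.007], 0.75)]
top tamper [([0.743, -0.021, 0.024], 0.81)]
top milk_jug [([0.748, -0.272, 0.036], 0.82)]
top catch_l []
1.0
```

View pics/scene0.png

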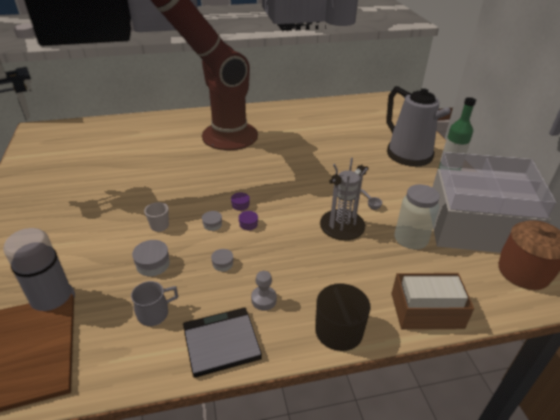

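View pics/top0.png

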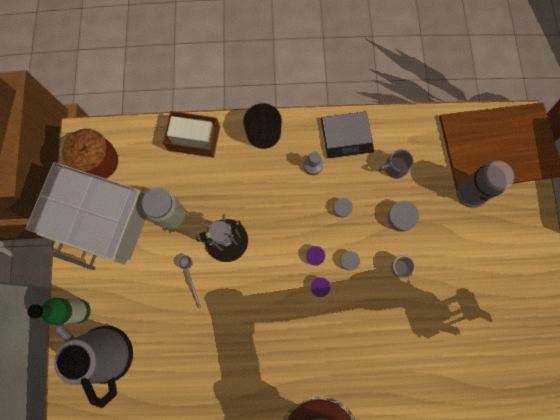

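The scene picture shows silver tins at (212,221) and (222,260), with purple look-alikes at (241,201) and (248,220). In the top picture the silver tins are at (343,207) and (349,260), and the dispenser is near (222,238).

Run:
```python
from h import *
P=np.load('top0.npy'); S=np.load('scene0.npy')
def fit(pts):
    c,rad=cv2.minEnclosingCircle(pts.astype(np.float32)); return np.round(c,4),round(rad,4)
for name,Q,px in [('top',P,[(343,207),(349,260)]),('scene',S,[(222,260),(212,221)])]:
    for (u,v) in px:
        c=Q[v,u]; print(name,u,v,np.round(c,4))
        m=(np.hypot(Q[...,0]-c[0],Q[...,1]-c[1])<.04)&(Q[...,2]>.018)&(Q[...,2]<.036)
        p=Q[m]; print('  n',m.sum(),np.round(np.nanmedian(p[:,2]),4),fit(p[:,:2]),np.round(p.mean(0),4), 'bbox',np.round((p.min(0)+p.max(0))/2,4))
# dispenser
for name,Q in [('top',P),('scene',S)]:
    m=(np.hypot(Q[...,0]-.545,Q[...,1]-.225)<.1)&(Q[...,2]>.03)
    print(name,m.sum())
    for lo,hi in [(.03,.06),(.06,.1),(.1,.14),(.14,.155),(.155,.17),(.17,.185),(.185,.21)]:
        k=m&(Q[...,2]>lo)&(Q[...,2]<hi)
        if k.sum(): print(lo,hi,k.sum(),np.round(Q[k].mean(0),3),np.round(Q[k].min(0),3),np.round(Q[k].max(0),3))
for n,box in [('top0',(185,200,265,275)),('scene0',(300,145,390,250))]:
    a,b,c,d=box
    cv2.imwrite(f'pics/{n}c.png',cv2.resize(cv2.imread(f'pics/{n}.png')[b:d,a:c],None,fx=5,fy=5,interpolation=cv2.INTER_CUBIC))
```

```text
top 343 207 [ 0.625  -0.1009  0.0294]
  n 279 0.0279 (array([ 0.6267, -0.1002]), 0.0275) [ 0.6259 -0.0999  0.0279] bbox [ 0.6263 -0.1006  0.0267]
top 349 260 [ 0.474  -0.1079  0.0273]
  n 297 0.0279 (array([ 0.4729, -0.1108]), 0.0272) [ 0.4732 -0.1102  0.0278] bbox [ 0.4731 -0.1101  0.0268]
scene 222 260 [ 0.6382 -0.1009  0.0269]
  n 328 0.0272 (array([ 0.6275, -0.1006]), 0.0289) [ 0.629  -0.1002  0.0268] bbox [ 0.627  -0.0997  0.0252]
scene 212 221 [ 0.4881 -0.1099  0.0263]
  n 242 0.0272 (array([ 0.474 , -0.1108]), 0.028) [ 0.4771 -0.11    0.0267] bbox [ 0.4752 -0.1096  0.0254]
top 751
0.03 0.06 38 [0.534 0.231 0.044] [0.516 0.196 0.03 ] [0.566 0.271 0.059]
0.06 0.1 21 [0.534 0.228 0.078] [0.516 0.197 0.064] [0.559 0.271 0.095]
0.1 0.14 66 [0.532 0.228 0.125] [0.516 0.197 0.101] [0.576 0.269 0.14 ]
0.14 0.155 27 [0.54  0.222 0.149] [0.516 0.198 0.14 ] [0.576 0.249 0.155]
0.155 0.17 373 [0.547 0.236 0.165] [0.516 0.181 0.156] [0.574 0.287 0.17 ]
0.17 0.185 188 [0.547 0.237 0.177] [0.517 0.18  0.17 ] [0.578 0.291 0.185]
0.185 0.21 38 [0.553 0.234 0.192] [0.51  0.199 0.185] [0.586 0.272 0.199]
scene 1366
0.03 0.06 185 [0.553 0.234 0.045] [0.519 0.196 0.03 ] [0.579 0.273 0.06 ]
0.06 0.1 216 [0.557 0.232 0.078] [0.523 0.196 0.06 ] [0.58  0.274 0.099]
0.1 0.14 311 [0.564 0.229 0.122] [0.533 0.196 0.1  ] [0.58  0.273 0.14 ]
0.14 0.155 124 [0.566 0.228 0.147] [0.531 0.196 0.14 ] [0.579 0.272 0.155]
0.155 0.17 305 [0.552 0.235 0.164] [0.517 0.179 0.155] [0.58  0.294 0.17 ]
0.17 0.185 180 [0.549 0.233 0.177] [0.517 0.181 0.17 ] [0.582 0.294 0.185]
0.185 0.21 45 [0.545 0.239 0.191] [0.509 0.199 0.186] [0.586 0.274 0.199]
```

View pics/top0c.png

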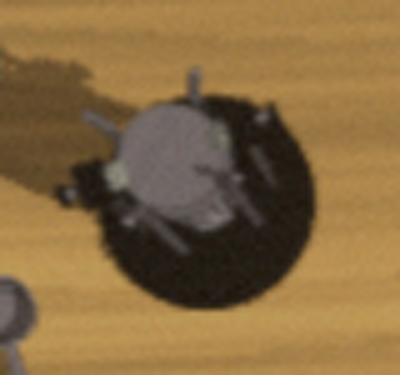

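The top crop shows the tin lid at about (175,160), one catch with knob at (80,188), another near (265,115), and rods splayed at the diagonals.

Run:
```python
from h import *
from scipy.optimize import least_squares
P=np.load('top0.npy'); S=np.load('scene0.npy')
for name,Qs in [('top',[P]),('scene',[S]),('both',[P,S])]:
    Q=np.concatenate([q.reshape(-1,3) for q in Qs]); Q=Q[np.isfinite(Q[:,0])]
    Q=Q[np.hypot(Q[:,0]-.547,Q[:,1]-.236)<.075]
    lid=Q[(Q[:,2]>.161)&(Q[:,2]<.168)]; lid=lid[np.hypot(*(lid[:,:2]-[.547,.236]).T)<.027]
    tips=Q[(Q[:,2]>.186)]; 
    c=Q[(Q[:,2]>.158)&(Q[:,2]<.181)]
    c0=np.array([.547,.236])
    for _ in range(5):
        d=c[:,:2]-c0; far=c[np.hypot(*d.T)>.040]
        e=far[:,:2]-c0; a=np.angle(np.sum(np.exp(2j*np.arctan2(e[:,1],e[:,0]))))/2
    print(name,'lid',len(lid),np.round(lid.mean(0),4),'catch dir deg',np.degrees(a),len(far))
    s=e@[np.cos(a),np.sin(a)]; t=e@[-np.sin(a),np.cos(a)]
    print('  along',s.min().round(4),s.max().round(4),'lateral',t[s>0].mean().round(4),t[s<0].mean().round(4))
    # rod fit: shafts z .03-.15 : residual distance to nearest of 4 rods surface; tips at larger radius
    sh=Q[(Q[:,2]>.032)&(Q[:,2]<.125)]
    tp=tips
    def res(x):
        out=[]
        for pts,rad in((sh,.0315),(tp,.037)):
            th=x[2]+np.pi/4+np.arange(4)*np.pi/2
            C=x[:2]+rad*np.c_[np.cos(th),np.sin(th)]
            out.append(np.abs(np.hypot(pts[:,None,0]-C[:,0],pts[:,None,1]-C[:,1]).min(1)-.003))
        return np.concatenate(out)
    best=min((least_squares(res,[.547,.236,t0],loss='soft_l1',f_scale=.003) for t0 in np.radians(np.arange(-45,45,15))),key=lambda o:o.cost)
    print('  rods',np.round(best.x[:2],4),np.degrees(best.x[2])%90,best.cost,len(sh))
    b=Q[(Q[:,2]>.008)&(Q[:,2]<.02)]
    print('  base bbox',np.round(b.min(0),4),np.round(b.max(0),4), cv2.minEnclosingCircle(b[:,:2].astype(np.float32)))
    k=(tips[:,2]>.188); print('  tips',np.round(sorted(np.degrees(np.arctan2(*(tips[k,:2]-c0).T[::-1]))),0))
```

```text
top lid 304 [0.5473 0.2362 0.1646] catch dir deg -69.6581118696179 87
  along -0.0575 0.0587 lateral -0.0011 -0.0012
  rods [0.5493 0.2372] 19.19806404922855 0.002067705222003885 83
  base bbox [0.4762 0.1719 0.008 ] [0.6078 0.2954 0.0199] ((0.5411664247512817, 0.2285218983888626), 0.0698094516992569)
  tips [-118. -117. -116. -116. -114. -113. -112. -111.  -28.  -27.  -27.  -27.
  -25.  -25.  -22.  -22.  -21.  -21.  -19.   59.   62.   63.   63.   65.
   66.   66.   67.  155.  155.  156.  157.  159.]
scene lid 180 [0.5471 0.2386 0.1644] catch dir deg -68.39511900002428 101
  along -0.0609 0.0604 lateral 0.001 0.0031
  rods [0.5429 0.2348] 89.16721111009109 0.015643751844994187 559
  base bbox [0.4882 0.1752 0.0081] [0.6101 0.2976 0.0199] ((0.5480468273162842, 0.23512333631515503), 0.06268700212240219)
  tips [-119. -116. -115. -115. -113. -110.  -28.  -28.  -28.  -25.  -25.  -24.
  -22.  -22.  -21.   57.   58.   60.   61.   61.   63.   64.   65.   65.
   66.  151.  152.  152.  153.  155.  155.  156.  156.]
both lid 484 [0.5473 0.2371 0.1645] catch dir deg -68.98190828082798 188
  along -0.061 0.0603 lateral 0.0003 0.0006
  rods [0.5442 0.2348] 3.1365482887248675 0.018927332880109046 642
  base bbox [0.4762 0.1719 0.008 ] [0.6101 0.2976 0.0199] ((0.5421697497367859, 0.22981710731983185), 0.07029492408037186)
  tips [-119. -118. -117. -116. -116. -116. -115. -115. -114. -113. -113. -112.
 -111. -110.  -28.  -28.  -28.  -28.  -27.  -27.  -27.  -25.  -25.  -25.
  -25.  -24.  -22.  -22.  -22.  -22.  -21.  -21.  -21.  -19.   57.   58.
   59.   60.   61.   61.   62.   63.   63.   63.   64.   65.   65.   65.
   66.   66.   66.   67.  151.  152.  152.  153.  155.  155.  155.  155.
  156.  156.  156.  157.  159.]
```

```bash
cat >> h.py <<'E'
from scipy.linalg import logm,expm
def go(xyz,yaw,n):
    """identical row (mm,deg) bringing measured TCP to xyz, fingers' y at yaw deg, tool down, in n rows"""
    s=r.state(); A=np.eye(4);A[:3,:3]=R.from_rotvec(s['ee_rot']).as_matrix();A[:3,3]=s['tcp_pos']
    y=np.array([np.cos(np.radians(yaw)),np.sin(np.radians(yaw)),0]);z=np.array([0,0,-1.])
    B=np.eye(4);B[:3,:3]=np.c_[np.cross(y,z),y,z];B[:3,3]=xyz
    D=np.linalg.inv(A)@B
    E=np.real(expm(logm(D)/n))
    print('n',n,np.round(np.r_[E[:3,3]*1000,R.from_matrix(E[:3,:3]).as_rotvec(degrees=True)],2).tolist(),'t',s['t'],'F',np.round(s['force'],1))
    print('  now',np.round(s['tcp_pos'],4),'yaw',np.round(np.degrees(np.arctan2(A[1,1],A[0,1])),1),'tilt',np.round(np.degrees(np.arccos(-A[2,2])),2),'q',np.round(s['qpos'],2))
E
python3 -c "
from h import *
go([.6265,-.1003,.12],-10,14)"
```

```text
n 14 [50.42, -3.35, 7.05, 0.0, -0.0, -4.45] t 1.0 F [-0.3  0.1 -0.6]
  now [ 0.1976 -0.6192  0.2187] yaw -72.3 tilt 0.0 q [ 1.24  0.61 -0.01  1.42  0.01  1.1  -0.04]
```

Call:
arm_command([
  [50.4,-3.4,7,0,0,-4.45],
  [50.4,-3.4,7,0,0,-4.45],
  [50.4,-3.4,7,0,0,-4.45],
  [50.4,-3.4,7,0,0,-4.45],
  [50.4,-3.4,7,0,0,-4.45],
  [50.4,-3.4,7,0,0,-4.45],
  [50.4,-3.4,7,0,0,-4.45],
], gripper=85, force=40)

```text
t: 1.88
tcp_pos: [0.4853, -0.4184, 0.1695]
ee_rot: [2.858, 1.302, 0.0]
force: [-0.5, 0.7, 0.3]
finger_gap: 0.0851
grip_force: 0.0
```

Call:
arm_command([
  [50.4,-3.4,7,0,0,-4.45],
  [50.4,-3.4,7,0,0,-4.45],
  [50.4,-3.4,7,0,0,-4.45],
  [50.4,-3.4,7,0,0,-4.45],
  [50.4,-3.4,7,0,0,-4.45],
  [50.4,-3.4,7,0,0,-4.45],
  [50.4,-3.4,7,0,0,-4.45],
  [0,0,0,0,0,0],
])

```text
t: 2.88
tcp_pos: [0.6265, -0.0924, 0.1204]
ee_rot: [-2.393, -2.029, -0.005]
force: [0.2, -0.6, 0.3]
finger_gap: 0.0851
grip_force: 0.0
```

Run:
```python
from h import *
go([.6265,-.1003,.003],-10,5)
im=r.get_image('wrist'); save(im,'w1.png'); Q=cloud(im)
m=(np.hypot(Q[...,0]-.6265,Q[...,1]+.1003)<.045)&(Q[...,2]>.015)&(Q[...,2]<.036)
p=Q[m]; print(m.sum(),p.mean(0).round(4),cv2.minEnclosingCircle(p[:,:2].astype(np.float32)))
```

```text
n 5 [-1.64, 0.28, 23.47, -0.01, -0.06, 0.11] t 2.875 F [ 0.2 -0.6  0.3]
  now [ 0.6265 -0.0924  0.1204] yaw -9.4 tilt 0.3 q [ 0.28  0.7  -0.29  1.58  0.23  0.89 -0.25]
2790 [ 0.6238 -0.0978  0.0278] ((0.6240292191505432, -0.09958852082490921), 0.027227628976106644)
```

View pics/w1.png

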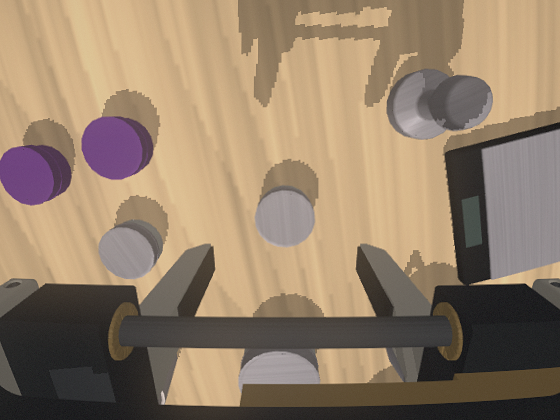

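The wrist view shows the silver tin between the fingers at (285,217), with the purple ones off to the left. I'm descending.

Call:
arm_command([
  [0,0,0,0,0,0],
])

```text
t: 3.05
tcp_pos: [0.6257, -0.1021, 0.1207]
ee_rot: [2.408, 2.016, -0.002]
force: [0.1, 0.4, -0.4]
finger_gap: 0.0852
grip_force: 0.0
```

```bash
python3 -c "
from h import *
go([.625,-.0998,.003],-10,5)"
```

```text
n 5 [0.44, -0.23, 23.55, 0.0, 0.02, -0.03] t 3.05 F [ 0.1  0.4 -0.4]
  now [ 0.6257 -0.1021  0.1207] yaw -10.1 tilt 0.1 q [ 0.29  0.7  -0.28  1.58  0.23  0.89 -0.25]
```

Call:
arm_command([
  [0.4,-0.2,23.5,0,0,0],
  [0.4,-0.2,23.5,0,0,0],
  [0.4,-0.2,23.5,0,0,0],
  [0.4,-0.2,23.5,0,0,0],
  [0.4,-0.2,23.5,0,0,0],
  [0,0,0,0,0,0],
  [0,0,0,0,0,0],
])

```text
t: 3.92
tcp_pos: [0.6252, -0.0995, 0.0035]
ee_rot: [2.408, 2.016, -0.001]
force: [0.1, -0.1, 0.2]
finger_gap: 0.0849
grip_force: 0.0
```

Call:
arm_command([
  [0,0,0,0,0,0],
  [0,0,0,0,0,0],
  [0,0,0,0,0,0],
  [0,0,0,0,0,0],
  [0,0,0,0,0,0],
  [0,0,0,0,0,0],
], gripper=40, force=40)

```text
t: 4.68
tcp_pos: [0.6253, -0.0979, 0.0033]
ee_rot: [2.407, 2.019, 0.0]
force: [-0.2, 0.6, 1.7]
finger_gap: 0.0533
grip_force: 40.0
```

```bash
python3 -c "
from h import *
s=r.state();print(s['finger_gap'],s['grip_force'])
go([.625,-.0998,.25],-10,8)
go([.5475,.237,.25],20.3,8)"
```

```text
0.05330405187483056 40.000412464141846
n 8 [-0.24, 0.01, -30.83, 0.0, -0.0, -0.0] t 4.675 F [-0.2  0.6  1.7]
  now [ 0.6253 -0.0979  0.0033] yaw -10.0 tilt 0.01 q [ 0.26  0.85 -0.23  1.66  0.28  0.66 -0.3 ]
n 8 [42.83, -7.41, -30.83, 0.0, -0.0, -3.79] t 4.675 F [-0.2  0.6  1.7]
  now [ 0.6253 -0.0979  0.0033] yaw -10.0 tilt 0.01 q [ 0.26  0.85 -0.23  1.66  0.28  0.66 -0.3 ]
```

Call:
arm_command([
  [0,0,-25,0,0,0],
  [0,0,-50,0,0,0],
  [0,0,-60,0,0,0],
  [0,0,-60,0,0,0],
  [0,0,-50,0,0,0],
])

```text
t: 5.3
tcp_pos: [0.6253, -0.0978, 0.2507]
ee_rot: [2.406, 2.019, 0.002]
force: [0.2, -1.0, -1.0]
finger_gap: 0.0536
grip_force: 40.0
```

Call:
arm_command([
  [42.8,-7.4,0,0,0,-3.8],
  [42.8,-7.4,0,0,0,-3.8],
  [42.8,-7.4,0,0,0,-3.8],
  [42.8,-7.4,0,0,0,-3.8],
  [42.8,-7.4,0,0,0,-3.8],
  [42.8,-7.4,0,0,0,-3.8],
  [42.8,-7.4,0,0,0,-3.8],
  [42.8,-7.4,0,0,0,-3.8],
])

```text
t: 6.3
tcp_pos: [0.5465, 0.2378, 0.2478]
ee_rot: [-1.79, -2.581, 0.001]
force: [-0.9, -0.2, -1.5]
finger_gap: 0.0534
grip_force: 40.0
```

Call:
arm_command([
  [0,0,0,0,0,0],
  [0,0,0,0,0,0],
])

```text
t: 6.55
tcp_pos: [0.5477, 0.2356, 0.2479]
ee_rot: [1.794, 2.578, -0.002]
force: [0.3, -1.1, -0.3]
finger_gap: 0.0537
grip_force: 40.0
```

Run:
```python
from h import *
go([.5475,.237,.215],20.3,2)
ax=np.array([np.cos(np.radians(20.3)),np.sin(np.radians(20.3))])
for n in ['wrist','scene','top']:
    im=r.get_image(n); save(im,n+'2.png'); Q=cloud(im); np.save(n+'2.npy',Q)
    zt=r.state()['tcp_pos'][2]+.0247
    m=(np.hypot(Q[...,0]-.5475,Q[...,1]-.237)<.034)&(abs(Q[...,2]-zt)<.005)
    p=Q[m]
    if m.sum()>20: print(n,m.sum(),p.mean(0).round(4),cv2.minEnclosingCircle(p[:,:2].astype(np.float32)),(p.min(0)+p.max(0))/2)
    k=(np.hypot(Q[...,0]-.5475,Q[...,1]-.237)<.055)&(Q[...,2]>.183)&(Q[...,2]<.2)
    d=Q[k]; e=d[:,:2]-[.5475,.237]; print('   tips',[(q,(e[:,0]*sx>0).sum()) for q,sx in ((0,1),)], len(d))
    a=np.degrees(np.arctan2(e[:,1],e[:,0]))
    for c in (-115,-25,65,155):
        g=np.abs((a-c+180)%360-180)<30
        if g.any(): print('   ',c,g.sum(),d[g].mean(0).round(4), np.hypot(*e[g].T).mean().round(4))
```

```text
n 2 [0.71, 0.17, 16.43, -0.01, 0.04, 0.02] t 6.55 F [ 0.3 -1.1 -0.3]
  now [0.5477 0.2356 0.2479] yaw 20.3 tilt 0.08 q [-0.15  0.54 -0.47  1.54  0.26  1.13 -0.33]
wrist 7403 [0.5466 0.237  0.2726] ((0.546014666557312, 0.24094323813915253), 0.03306742012500763) [0.54440022 0.23483463 0.27249003]
   tips [(0, np.int64(114))] 224
    65 114 [0.5597 0.2713 0.192 ] 0.0364
    155 110 [0.5118 0.254  0.1921] 0.0396
scene 218 [0.5492 0.2278 0.2718] ((0.5513699054718018, 0.22694829106330872), 0.03141125291585922) [0.55090398 0.22937072 0.27211283]
   tips [(0, np.int64(26))] 53
    -115 13 [0.5324 0.2023 0.1895] 0.0379
    -25 12 [0.5826 0.2197 0.1905] 0.0392
    65 14 [0.5648 0.2692 0.1905] 0.0366
    155 14 [0.5138 0.2518 0.1897] 0.0368
   tips [(0, np.int64(0))] 0
```

View pics/wrist2.png

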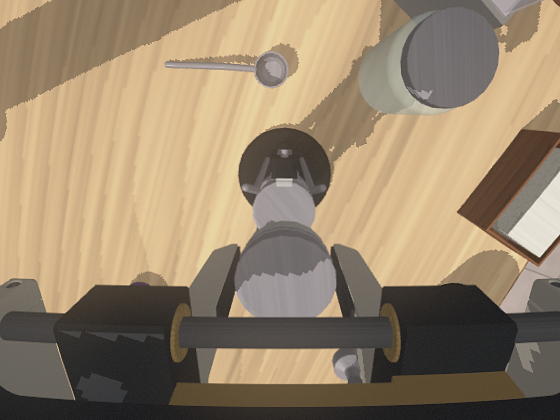

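The held lid is at (286,275) and the dispenser lid at (284,205) with its catch at (285,183), so they are laterally aligned. I'm now fitting both lids in this one frame.

Run:
```python
from h import *
from scipy.optimize import least_squares
Q=np.load('wrist2.npy').reshape(-1,3); Q=Q[np.isfinite(Q[:,0])]
s=r.state(); t=np.array([.5477,.2356]); a=np.radians(20.3)
ty=np.array([np.cos(a),np.sin(a)]); tx=np.array([-np.sin(a),np.cos(a)])
def edge(z,lo,hi,dz=.004):
    p=Q[(abs(Q[:,2]-z)<dz)&(np.hypot(*(Q[:,:2]-t).T)<.035)]
    X=(p[:,:2]-t)@tx; Y=(p[:,:2]-t)@ty
    pts=[]
    for b in np.arange(-.026,.026,.001):
        if not(lo<=abs(b+.0005)<=hi): continue
        k=(Y>=b)&(Y<b+.001)
        if k.sum()>2: pts.append([X[k].max(),b+.0005])
    pts=np.array(pts)
    f=least_squares(lambda c:np.hypot(pts[:,0]-c[0],pts[:,1]-c[1])-.027,[0,0],loss='soft_l1',f_scale=.001)
    print('z',z,len(pts),'centre tool x,y rel TCP mm',(f.x*1000).round(2),'rms',np.sqrt(np.mean(f.fun**2))*1000, 'z med',np.median(p[:,2]))
    print((pts*1000).round(1)[::3].tolist())
edge(.2726,0,.021)
edge(.1645,.011,.020)
```

```text
z 0.2726 42 centre tool x,y rel TCP mm [-1.48 -0.76] rms 0.16806609744774434 z med 0.27266547787808815
[[16.8, -20.5], [19.5, -17.5], [21.5, -14.5], [23.3, -11.5], [24.1, -8.5], [25.3, -5.5], [25.8, -2.5], [25.6, 0.5], [25.5, 3.5], [24.7, 6.5], [23.3, 9.5], [22.1, 12.5], [20.3, 15.5], [17.1, 18.5]]
z 0.1645 18 centre tool x,y rel TCP mm [ 2.19 -1.66] rms 2.096358250363323 z med 0.16524426920731777
[[22.3, -19.5], [24.1, -16.5], [26.5, -13.5], [25.1, 11.5], [23.4, 14.5], [26.2, 17.5]]
```

Call:
arm_command([
  [2.5,0,10,0,0,0],
  [0,0,20,0,0,0],
  [0,0,20,0,0,0],
  [0,0,8,0,0,0],
  [0,0,0,0,0,0],
  [0,0,0,0,0,0],
])

```text
t: 7.45
tcp_pos: [0.547, 0.2393, 0.1909]
ee_rot: [1.793, 2.579, 0.002]
force: [0.0, 0.7, -0.4]
finger_gap: 0.0535
grip_force: 40.0
```

Run:
```python
from h import *
s=r.state(); a=np.radians(20.3)
ty=np.array([np.cos(a),np.sin(a)]); tx=np.array([-np.sin(a),np.cos(a)])
c=np.array([.5484,.2358])
print(s['t'],s['tcp_pos'],s['force'],'tcp rel',(s['tcp_pos'][:2]-c)@tx,(s['tcp_pos'][:2]-c)@ty)
for n in ['wrist','scene']:
    im=r.get_image(n); save(im,n+'3.png'); np.save(n+'3.npy',cloud(im))
w=cv2.imread('pics/wrist3.png')[150:350,180:400]; q=cv2.imread('pics/scene3.png')[120:245,300:395]
cv2.imwrite('pics/c3.png',np.hstack([cv2.resize(w,(396,500)) if 0 else cv2.resize(w,(440,400)),cv2.resize(q,(304,400),interpolation=cv2.INTER_CUBIC)]))
```

```text
7.45 [0.54695545 0.23927395 0.19090802] [ 0.02681768  0.68980321 -0.40635097] tcp rel 0.0037593415227048193 -0.00014959408164601695
```

View pics/c3.png

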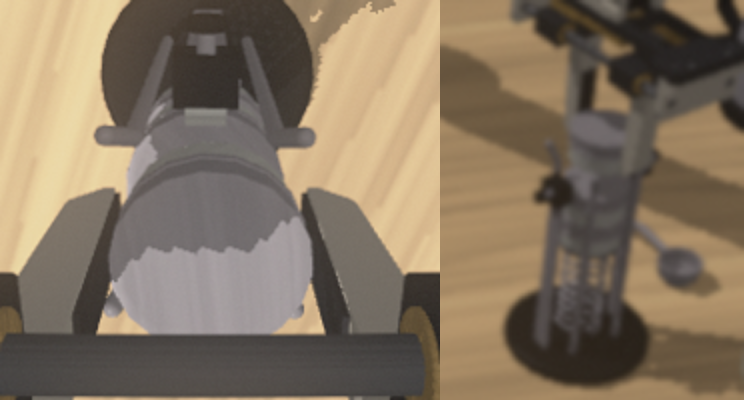

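The wrist crop shows the held tin between the four rod tips: far tips at (110,135) and (300,137), near tips at (112,303) and (297,308). It is roughly centred.

Run:
```python
from h import *
from scipy.optimize import least_squares
s=r.state(); a=np.radians(20.3); t=s['tcp_pos'][:2]; print(s['tcp_pos'],s['force'])
ty=np.array([np.cos(a),np.sin(a)]); tx=np.array([-np.sin(a),np.cos(a)])
for n in('wrist3','scene3'):
    Q=np.load(n+'.npy').reshape(-1,3); Q=Q[np.isfinite(Q[:,0])]; Q=Q[np.hypot(*(Q[:,:2]-t).T)<.05]
    X=(Q[:,:2]-t)@tx*1000; Y=(Q[:,:2]-t)@ty*1000; Z=Q[:,2]*1000
    for lo,hi in((193,199),(188,193),(181,187)):
        for sx in(1,-1):
            for sy in(1,-1):
                k=(Z>lo)&(Z<hi)&(X*sx>19)&(Y*sy>18)&(abs(Y)<33)
                if k.sum()>3: print(n,lo,sx,sy,k.sum(),'X',np.round([X[k].mean(),X[k].min(),X[k].max()],1),'Y',np.round([Y[k].mean(),Y[k].min(),Y[k].max()],1))
    k=(abs(Z-215.6)<4)&(np.hypot(X,Y)<30)
    x,y=X[k],Y[k]; pts=[]
    for b in range(-20,20):
        g=(y>=b)&(y<b+1)
        if g.sum()>2: pts.append([x[g].max(),b+.5])
    pts=np.array(pts)
    if len(pts)>5:
        f=least_squares(lambda c:np.hypot(pts[:,0]-c[0],pts[:,1]-c[1])-27,[0,0],loss='soft_l1'); print(n,'lid',f.x.round(2),np.abs(f.fun).mean())
```

```text
[0.54690409 0.23933197 0.19104237] [ 0.12731053 -0.23081875 -0.31652915]
wrist3 193 1 1 100 X [27.2 23.8 29.6] Y [25.1 22.  28.7]
wrist3 193 1 -1 95 X [27.8 24.4 30.1] Y [-29.7 -32.5 -26.1]
wrist3 193 -1 1 29 X [-29.6 -32.1 -27.3] Y [26.2 24.  27.9]
wrist3 193 -1 -1 73 X [-28.  -31.6 -24.8] Y [-30.6 -33.  -27.8]
wrist3 188 1 1 44 X [25.4 22.  28.5] Y [21.7 20.3 23.9]
wrist3 188 1 -1 50 X [25.7 21.9 29.6] Y [-26.8 -29.3 -25. ]
wrist3 188 -1 -1 12 X [-26.  -26.9 -25.3] Y [-31.4 -33.  -29.8]
wrist3 181 1 1 42 X [23.  19.4 26.6] Y [19.4 18.  21.7]
wrist3 181 1 -1 52 X [23.2 19.4 27.5] Y [-24.2 -27.6 -22.5]
wrist3 lid [-1.55 -0.78] 0.1671344666229569
scene3 193 -1 1 8 X [-28.2 -34.1 -20.3] Y [24.6 18.9 28.3]
scene3 193 -1 -1 4 X [-33.2 -33.9 -32.5] Y [-27.4 -28.7 -26.1]
scene3 188 -1 1 5 X [-28.6 -33.1 -21.1] Y [25.6 18.9 30. ]
scene3 181 -1 1 4 X [-28.7 -32.  -24.6] Y [25.3 24.3 26.8]
scene3 181 -1 -1 5 X [-27.7 -30.2 -24. ] Y [-24.2 -27.9 -22.5]
scene3 lid [-12.32 -10.29] 4.012387495845279
```

Call:
arm_command([
  [1,-1.5,4,0,0,0],
  [0,0,4,0,0,0],
  [0,0,4,0,0,0],
  [0,0,0,0,0,0],
])

```text
t: 8.05
tcp_pos: [0.5445, 0.2392, 0.1777]
ee_rot: [-1.793, -2.579, 0.001]
force: [-0.6, 0.6, -0.5]
finger_gap: 0.0537
grip_force: 40.0
```

Call:
arm_command([
  [0,0,4,0,0,0],
  [0,0,2,0,0,0],
  [0,0,0,0,0,0],
])

```text
t: 8.43
tcp_pos: [0.5455, 0.2395, 0.1732]
ee_rot: [1.793, 2.578, 0.003]
force: [-0.3, -1.4, 4.4]
finger_gap: 0.0536
grip_force: 40.0
```

Call:
arm_command([
  [0,0,4,0,0,0],
  [0,0,4,0,0,0],
  [0,0,0,0,0,0],
])

```text
t: 8.8
tcp_pos: [0.5461, 0.24, 0.1663]
ee_rot: [1.792, 2.577, 0.006]
force: [-0.5, 0.3, 6.8]
finger_gap: 0.0535
grip_force: 40.0
```

Call:
arm_command([
  [0,0,4,0,0,0],
  [0,0,4,0,0,0],
  [0,0,0,0,0,0],
])

```text
t: 9.18
tcp_pos: [0.5461, 0.2401, 0.1575]
ee_rot: [1.792, 2.578, 0.006]
force: [-0.2, -0.0, 6.2]
finger_gap: 0.0535
grip_force: 40.0
```

Call:
arm_command([
  [0,0,4,0,0,0],
  [0,0,4,0,0,0],
  [0,0,4,0,0,0],
  [0,0,4,0,0,0],
  [0,0,0,0,0,0],
])

```text
t: 9.8
tcp_pos: [0.5461, 0.2401, 0.1416]
ee_rot: [1.792, 2.578, 0.005]
force: [1.0, 0.2, 5.0]
finger_gap: 0.0537
grip_force: 40.0
```

Call:
arm_command([
  [0,0,3,0,0,0],
  [0,0,3,0,0,0],
  [0,0,0,0,0,0],
  [0,0,0,0,0,0],
])

```text
t: 10.3
tcp_pos: [0.5461, 0.2401, 0.1357]
ee_rot: [1.792, 2.578, 0.005]
force: [0.6, -0.4, 5.4]
finger_gap: 0.0532
grip_force: 40.0
```

Run:
```python
from h import *
s=r.state(); print(s['tcp_pos'],s['force'],s['t'])
a=np.radians(20.3); t=s['tcp_pos'][:2]
ty=np.array([np.cos(a),np.sin(a)]); tx=np.array([-np.sin(a),np.cos(a)])
im=r.get_image('wrist'); save(im,'w4.png'); Q=cloud(im).reshape(-1,3); Q=Q[np.isfinite(Q[:,0])]
Q=Q[np.hypot(*(Q[:,:2]-t).T)<.055]
X=(Q[:,:2]-t)@tx*1000; Y=(Q[:,:2]-t)@ty*1000; Z=Q[:,2]*1000
k=(np.hypot(X,Y)<20)&(Z<175); 
for i in range(-20,20,8):
    g=k&(X>=i)&(X<i+8); print(i,g.sum(),np.median(Z[g]) if g.any() else None)
k=(abs(Y)<8)&(X>20)&(Z>140)
for i in range(20,50,3):
    g=k&(X>=i)&(X<i+3); print(i,g.sum(),np.round(np.percentile(Z[g],[5,50,95]),1) if g.any() else None)
```

```text
[0.54612273 0.24006309 0.1356776 ] [ 0.57196945 -0.3830643   5.43390273] 10.3
-20 526 160.29972128600065
-12 878 160.32069457303973
-4 1017 160.37099089860683
4 1055 160.2998148635553
12 510 160.52220824802555
20 727 [168.8 249.  252.2]
23 2082 [237.3 252.6 256.4]
26 575 [173.3 238.2 239.1]
29 1271 [179.7 237.  238.8]
32 484 [179.2 233.6 237.1]
35 251 [178.8 179.8 180.9]
38 242 [178.9 179.7 180.9]
41 314 [163.9 179.7 180.7]
44 470 [162.9 176.8 180.4]
47 86 [170.5 172.8 174. ]
```

View pics/w4.png

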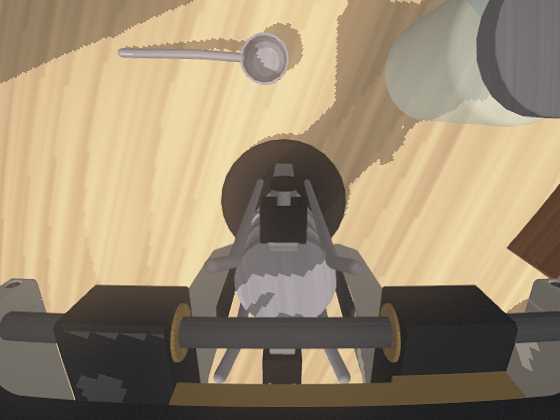

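The lid reads 160.3 mm, 5 mm below the catch undersides, and the far catch is out over it at (285,247). Releasing.

Call:
arm_command([
  [0,0,0,0,0,0],
  [0,0,0,0,0,0],
  [0,0,0,0,0,0],
  [0,0,0,0,0,0],
], gripper=72)

```text
t: 10.85
tcp_pos: [0.544, 0.2391, 0.1335]
ee_rot: [-1.792, -2.579, 0.002]
force: [-0.1, 0.7, -0.1]
finger_gap: 0.0721
grip_force: 0.0
```

Call:
arm_command([
  [0,0,-10,0,0,0],
  [0,0,-30,0,0,0],
  [0,0,-40,0,0,0],
  [0,0,-35,0,0,0],
  [0,0,0,0,0,0],
  [0,0,0,0,0,0],
])

```text
t: 11.6
tcp_pos: [0.5442, 0.239, 0.2486]
ee_rot: [-1.793, -2.579, 0.002]
force: [-0.3, 0.5, -0.5]
finger_gap: 0.072
grip_force: 0.0
```

Run:
```python
from h import *
a=np.radians(20.3); t=np.array([.5461,.2401])
ty=np.array([np.cos(a),np.sin(a)]); tx=np.array([-np.sin(a),np.cos(a)])
im=r.get_image('wrist'); save(im,'w5.png'); Q=cloud(im).reshape(-1,3); Q=Q[np.isfinite(Q[:,0])]
Q=Q[np.hypot(*(Q[:,:2]-t).T)<.055]
X=(Q[:,:2]-t)@tx*1000; Y=(Q[:,:2]-t)@ty*1000; Z=Q[:,2]*1000
for i in range(-20,20,8):
    g=(np.hypot(X,Y)<22)&(Z<185)&(X>=i)&(X<i+8); print(i,g.sum(),np.round(np.percentile(Z[g],[5,50,95]),1) if g.any() else None)
go([.4735,-.1105,.12],-13,12)
im=r.get_image('top');Q=cloud(im)
print('top lid',np.median(Q[(np.hypot(Q[...,0]-.547,Q[...,1]-.237)<.018)][:,2]))
m=(np.hypot(Q[...,0]-.4735,Q[...,1]+.1105)<.045)&(Q[...,2]>.018)&(Q[...,2]<.036);print('tin2',Q[m].mean(0))
```

```text
-20 289 [164.  165.  166.3]
-12 410 [164.1 165.3 166.3]
-4 469 [164.  165.1 166.2]
4 461 [ 14.5 165.2 166.2]
12 332 [113.5 165.2 166.4]
n 12 [-28.87, -8.54, 10.69, -0.01, 0.01, 2.78] t 11.65 F [-0.3 -0.1 -1.1]
  now [0.544  0.2388 0.248 ] yaw 20.4 tilt 0.15 q [-0.16  0.54 -0.48  1.54  0.26  1.13 -0.34]
top lid 0.6041561384588312
tin2 [ 0.47336082 -0.11009648  0.02773283]
```

Call:
arm_command([
  [-28.9,-8.5,0,0,0,2.78],
  [-28.9,-8.5,0,0,0,2.78],
  [-28.9,-8.5,10,0,0,2.78],
  [-28.9,-8.5,13,0,0,2.78],
  [-28.9,-8.5,13,0,0,2.78],
  [-28.9,-8.5,13,0,0,2.78],
])

```text
t: 12.45
tcp_pos: [0.5346, 0.0583, 0.1986]
ee_rot: [-2.149, -2.289, 0.003]
force: [-0.1, 0.0, 0.6]
finger_gap: 0.072
grip_force: 0.0
```

Call:
arm_command([
  [-28.9,-8.5,13,0,0,2.78],
  [-28.9,-8.5,13,0,0,2.78],
  [-28.9,-8.5,13,0,0,2.78],
  [-28.9,-8.5,13,0,0,2.78],
  [-28.9,-8.5,13,0,0,2.78],
  [-28.9,-8.5,14,0,0,2.78],
  [0,0,0,0,0,0],
  [0,0,0,0,0,0],
], gripper=80)

```text
t: 13.45
tcp_pos: [0.4754, -0.109, 0.121]
ee_rot: [-2.456, -1.958, -0.001]
force: [-0.9, 0.4, 1.0]
finger_gap: 0.0798
grip_force: 0.0
```

Run:
```python
from h import *
im=r.get_image('wrist'); save(im,'w6.png'); Q=cloud(im)
m=(np.hypot(Q[...,0]-.4735,Q[...,1]+.1105)<.042)&(Q[...,2]>.02)&(Q[...,2]<.036)
p=Q[m]; c,rad=cv2.minEnclosingCircle(p[:,:2].astype(np.float32)); print(m.sum(),p.mean(0).round(4),c,rad)
d=im['pixels'][m].astype(int); print('colour',d.mean(0))
go([(c[0]+.4735)/2,(c[1]-.1105)/2,.003],-13,5)
```

```text
2717 [ 0.4707 -0.1082  0.0282] (0.4706801474094391, -0.10918007791042328) 0.027123086154460907
colour [157.76518219 148.62937063 147.35369893]
n 5 [-0.41, -0.68, 23.66, 0.01, -0.02, 0.03] t 13.5 F [ 0.2 -0.5 -0.3]
  now [ 0.4758 -0.1087  0.1213] yaw -12.8 tilt 0.08 q [ 0.37  0.51 -0.28  1.99  0.22  0.66 -0.27]
```

Call:
arm_command([
  [-0.4,-0.7,23.7,0,0,0],
  [-0.4,-0.7,23.7,0,0,0],
  [-0.4,-0.7,23.7,0,0,0],
  [-0.4,-0.7,23.7,0,0,0],
  [-0.4,-0.7,23.5,0,0,0],
  [0,0,0,0,0,0],
  [0,0,0,0,0,0],
])

```text
t: 14.38
tcp_pos: [0.4718, -0.1105, 0.0035]
ee_rot: [2.456, 1.958, 0.002]
force: [-0.3, 0.0, -0.7]
finger_gap: 0.0801
grip_force: 0.0
```

Call:
arm_command([
  [0,0,0,0,0,0],
  [0,0,0,0,0,0],
  [0,0,0,0,0,0],
  [0,0,0,0,0,0],
  [0,0,0,0,0,0],
  [0,0,0,0,0,0],
], gripper=40, force=40)

```text
t: 15.12
tcp_pos: [0.4713, -0.1114, 0.0032]
ee_rot: [2.458, 1.956, 0.0]
force: [-1.4, -0.7, 4.9]
finger_gap: 0.0535
grip_force: 40.0
```

Call:
arm_command([
  [0,0,-25,0,0,0],
  [0,0,-50,0,0,0],
  [0,0,-60,0,0,0],
  [0,0,-60,0,0,0],
  [0,0,-50,0,0,0],
  [0,0,0,0,0,0],
])

```text
t: 15.88
tcp_pos: [0.4733, -0.1115, 0.2512]
ee_rot: [2.453, 1.952, 0.008]
force: [-0.8, 0.2, -1.0]
finger_gap: 0.0533
grip_force: 40.0
```

```bash
cat >> h.py <<'E'
def lid(yaw):
    s=r.state(); a=np.radians(yaw); t=s['tcp_pos'][:2]; zt=s['tcp_pos'][2]*1000+24.7
    ty=np.array([np.cos(a),np.sin(a)]); tx=np.array([-np.sin(a),np.cos(a)])
    Q=cloud(r.get_image('wrist')).reshape(-1,3); Q=Q[np.isfinite(Q[:,0])]
    X=(Q[:,:2]-t)@tx*1000; Y=(Q[:,:2]-t)@ty*1000; Z=Q[:,2]*1000
    from scipy.optimize import least_squares
    k=(abs(Z-zt)<4)&(np.hypot(X,Y)<32); x,y=X[k],Y[k]; pts=[]
    for b in range(-20,20):
        g=(y>=b)&(y<b+1)
        if g.sum()>2: pts.append([x[g].max(),b+.5])
    pts=np.array(pts)
    f=least_squares(lambda c:np.hypot(pts[:,0]-c[0],pts[:,1]-c[1])-27,[0,0],loss='soft_l1'); print('lid rel TCP',f.x.round(2),np.abs(f.fun).mean(),'z',np.median(Z[k])-zt+24.7)
E
python3 -c "
from h import *
lid(-13)
go([.5461,.2401,.25],20.3,9)"
```

```text
lid rel TCP [ 1.92 -1.45] 0.17971392531386127 z 24.912404788556966
n 9 [39.32, 9.66, -0.14, 0.02, 0.01, -3.7] t 15.925 F [-0.7 -0.3 -2. ]
  now [ 0.4714 -0.1115  0.2487] yaw -13.0 tilt 0.15 q [ 0.44  0.34 -0.35  1.84  0.14  0.98 -0.19]
```

Call:
arm_command([
  [39,9.7,0,0,0,-3.7],
  [39,9.7,0,0,0,-3.7],
  [39,9.7,0,0,0,-3.7],
  [39,9.7,0,0,0,-3.7],
  [39,9.7,0,0,0,-3.7],
  [39,9.7,0,0,0,-3.7],
  [39,9.7,0,0,0,-3.7],
])

```text
t: 16.8
tcp_pos: [0.546, 0.1576, 0.2447]
ee_rot: [-1.952, -2.457, 0.007]
force: [-0.0, -0.2, -0.6]
finger_gap: 0.0535
grip_force: 40.0
```

Call:
arm_command([
  [39,9.7,0,0,0,-3.7],
  [39,9.7,0,0,0,-3.7],
  [0,0,0,0,0,0],
  [0,0,0,0,0,0],
  [0,0,0,0,0,0],
])

```text
t: 17.42
tcp_pos: [0.5462, 0.2353, 0.2468]
ee_rot: [-1.798, -2.576, 0.004]
force: [0.1, -0.4, -0.2]
finger_gap: 0.0533
grip_force: 40.0
```

```bash
python3 -c "
from h import *
lid(20.3)
go([.5471,.2373,.191],20.3,3)"
```

```text
lid rel TCP [ 2.53 -0.6 ] 0.11568928441980937 z 24.863045670588928
n 3 [0.47, 0.46, 18.72, -0.03, 0.02, -0.04] t 17.475 F [ 0.3  0.  -0.3]
  now [0.5463 0.2356 0.2472] yaw 20.2 tilt 0.1 q [-0.13  0.55 -0.52  1.54  0.29  1.14 -0.36]
```

Call:
arm_command([
  [0.2,1.2,10,0,0,0],
  [0,0,20,0,0,0],
  [0,0,18,0,0,0],
  [0,0,8,0,0,0],
  [0,0,0,0,0,0],
  [0,0,0,0,0,0],
])

```text
t: 18.23
tcp_pos: [0.5476, 0.2383, 0.1926]
ee_rot: [1.794, 2.578, 0.002]
force: [0.1, -0.0, -0.2]
finger_gap: 0.0533
grip_force: 40.0
```

Run:
```python
from h import *
lid(20.3)
s=r.state(); a=np.radians(20.3); t=s['tcp_pos'][:2]; print(s['tcp_pos'],s['force'])
ty=np.array([np.cos(a),np.sin(a)]); tx=np.array([-np.sin(a),np.cos(a)])
Q=cloud(r.get_image('wrist')).reshape(-1,3); Q=Q[np.isfinite(Q[:,0])]; Q=Q[np.hypot(*(Q[:,:2]-t).T)<.05]
X=(Q[:,:2]-t)@tx*1000; Y=(Q[:,:2]-t)@ty*1000; Z=Q[:,2]*1000
for sx in(1,-1):
    for sy in(1,-1):
        k=(Z>193)&(Z<199)&(X*sx>19)&(Y*sy>18)&(abs(Y)<34)
        if k.sum()>3: print(sx,sy,k.sum(),'X',np.round([X[k].mean(),X[k].min(),X[k].max()],1),'Y',np.round([Y[k].mean(),Y[k].min(),Y[k].max()],1))
```

```text
lid rel TCP [ 2.51 -0.72] 0.15462829737401096 z 24.845676552952664
[0.54757594 0.23835562 0.19271648] [ 0.0333747 -0.051797  -0.1512694]
1 1 99 X [28.2 19.3 30.9] Y [24.8 18.  28.3]
1 -1 109 X [28.  19.1 31.6] Y [-29.2 -33.5 -18.1]
-1 1 36 X [-28.  -30.6 -25.7] Y [25.7 23.6 27.4]
-1 -1 77 X [-26.8 -30.6 -24.3] Y [-30.6 -33.5 -28.1]
```

Call:
arm_command([
  [-1,0.4,2,0,0,0],
  [-1,0,4,0,0,0],
  [0,0,4,0,0,0],
  [0,0,4,0,0,0],
  [0,0,0,0,0,0],
])

```text
t: 18.95
tcp_pos: [0.5479, 0.2361, 0.1774]
ee_rot: [-1.794, -2.578, 0.001]
force: [-0.9, 0.3, -0.8]
finger_gap: 0.0532
grip_force: 40.0
```

Call:
arm_command([
  [0,0,4,0,0,0],
  [0,0,3,0,0,0],
  [0,0,3,0,0,0],
  [0,0,0,0,0,0],
])

```text
t: 19.45
tcp_pos: [0.5488, 0.2359, 0.1706]
ee_rot: [1.794, 2.576, 0.001]
force: [-3.2, -4.0, 11.4]
finger_gap: 0.0533
grip_force: 40.0
```

Call:
arm_command([
  [0,0,-4,0,0,0],
  [-0.3,-1.2,0,0,0,0],
  [0,0,0,0,0,0],
])

```text
t: 19.82
tcp_pos: [0.5473, 0.2357, 0.1718]
ee_rot: [1.794, 2.579, 0.001]
force: [-0.8, -0.3, 0.4]
finger_gap: 0.0533
grip_force: 40.0
```

Call:
arm_command([
  [0,0,4,0,0,0],
  [0,0,0,0,0,0],
  [0,0,0,0,0,0],
])

```text
t: 20.2
tcp_pos: [0.5479, 0.2361, 0.1702]
ee_rot: [1.794, 2.577, 0.003]
force: [-1.8, -2.0, 12.0]
finger_gap: 0.0535
grip_force: 40.0
```

Call:
arm_command([
  [0,0,3,0,0,0],
  [0,0,0,0,0,0],
])

```text
t: 20.45
tcp_pos: [0.5485, 0.2356, 0.1668]
ee_rot: [1.793, 2.576, 0.004]
force: [0.8, -2.3, 6.7]
finger_gap: 0.0535
grip_force: 40.0
```

Run:
```python
from h import *
lid(20.3)
s=r.state(); print(s['t'],s['tcp_pos'],s['force'],s['torque'])
im=r.get_image('wrist'); save(im,'w7.png')
```

```text
lid rel TCP [ 2.55 -0.88] 0.17784899304574067 z 24.885391256875277
20.5 [0.54842015 0.23558279 0.16653177] [ 0.79534805 -0.73227977  6.62784385] [-0.47976168 -0.08573669 -0.04134067]
```

View pics/w7.png

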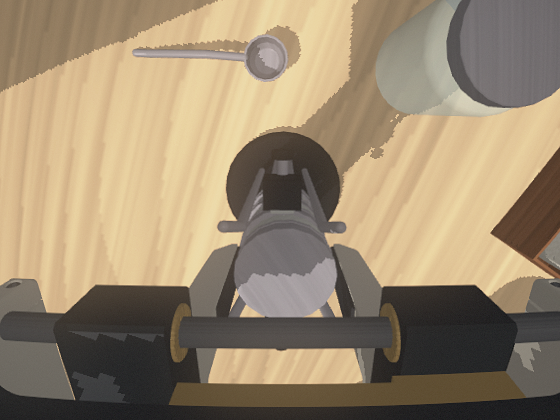

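The force dropped to 6.7 N as the tin passed the catches. It sits level between the rods, with its lid at (285,268). I'm pressing on.

Call:
arm_command([
  [0,0,4,0,0,0],
  [0,0,4,0,0,0],
  [0,0,4,0,0,0],
  [0,0,0,0,0,0],
])

```text
t: 21.05
tcp_pos: [0.5484, 0.2355, 0.1538]
ee_rot: [1.794, 2.577, 0.003]
force: [0.3, -1.1, 5.2]
finger_gap: 0.0537
grip_force: 40.0
```

Call:
arm_command([
  [0,0,4,0,0,0],
  [0,0,4,0,0,0],
  [0,0,4,0,0,0],
  [0,0,0,0,0,0],
])

```text
t: 21.55
tcp_pos: [0.5484, 0.2355, 0.1419]
ee_rot: [1.794, 2.577, 0.003]
force: [0.7, -1.5, 6.3]
finger_gap: 0.0531
grip_force: 40.0
```

Call:
arm_command([
  [0,0,4,0,0,0],
  [0,0,3,0,0,0],
  [0,0,0,0,0,0],
  [0,0,0,0,0,0],
])

```text
t: 22.05
tcp_pos: [0.5485, 0.2356, 0.1353]
ee_rot: [1.794, 2.576, 0.003]
force: [1.0, -2.0, 7.4]
finger_gap: 0.0535
grip_force: 40.0
```

```bash
python3 -c "
from h import *
lid(20.3)
go([.5475,.2363,.1353],20.3,1)"
```

```text
lid rel TCP [ 0.82 -1.1 ] 2.611919252498624 z 24.916524118054053
n 1 [1.0, -0.66, -0.01, 0.16, 0.05, 0.01] t 22.1 F [ 0.8 -1.9  6.6]
  now [0.5485 0.2356 0.1353] yaw 20.3 tilt 0.17 q [-0.16  0.66 -0.47  1.68  0.37  0.89 -0.42]
```

Lid at about 160.2 mm. Releasing and retracting.

Call:
arm_command([
  [0,0,0,0,0,0],
  [0,0,0,0,0,0],
  [0,0,0,0,0,0],
  [0,0,0,0,0,0],
], gripper=72)

```text
t: 22.6
tcp_pos: [0.5464, 0.2355, 0.1332]
ee_rot: [-1.793, -2.578, 0.002]
force: [-0.4, 0.2, -0.3]
finger_gap: 0.0722
grip_force: 0.0
```

Call:
arm_command([
  [0,0,-10,0,0,0],
  [0,0,-30,0,0,0],
  [0,0,-40,0,0,0],
  [0,0,-35,0,0,0],
  [0,0,0,0,0,0],
  [0,0,0,0,0,0],
])

```text
t: 23.35
tcp_pos: [0.5466, 0.2352, 0.2483]
ee_rot: [-1.794, -2.578, 0.002]
force: [-0.3, -0.6, 0.4]
finger_gap: 0.0721
grip_force: 0.0
```

Run:
```python
from h import *
a=np.radians(20.3); t=np.array([.5475,.2375])
ty=np.array([np.cos(a),np.sin(a)]); tx=np.array([-np.sin(a),np.cos(a)])
im=r.get_image('wrist'); save(im,'w8.png'); Q=cloud(im).reshape(-1,3); Q=Q[np.isfinite(Q[:,0])]
Q=Q[np.hypot(*(Q[:,:2]-t).T)<.055]
X=(Q[:,:2]-t)@tx*1000; Y=(Q[:,:2]-t)@ty*1000; Z=Q[:,2]*1000
for A,n in((X,'x'),(Y,'y')):
  for i in range(-20,20,8):
    g=(np.hypot(X,Y)<22)&(Z<185)&(A>=i)&(A<i+8); print(n,i,g.sum(),np.round(np.percentile(Z[g],[5,50,95]),1) if g.any() else None)
s=r.state(); print(s['t'],s['tcp_pos'],s['force'],s['finger_gap'])
sc=r.get_image('scene'); 
cv2.imwrite('pics/c8.png',np.hstack([cv2.resize(im['pixels'][120:320,180:400,::-1],(440,400)),cv2.resize(sc['pixels'][120:245,300:395,::-1],(304,400),interpolation=cv2.INTER_CUBIC)]))
S=cloud(sc);S0=np.load('scene0.npy');d=np.abs(S-S0)[...,2]>.02;d[:130]=0; print('changed px',[ (np.round(np.nanmean(S0[l==i],axis=0),2).tolist(),int((l==i).sum())) for n,l in [cv2.connectedComponents(d.astype(np.uint8))] for i in range(1,n) if (l==i).sum()>40])
```

```text
x -20 298 [164.1 165.2 166.4]
x -12 411 [164.  165.2 166.4]
x -4 450 [164.1 165.2 166.4]
x 4 446 [164.  165.2 166.3]
x 12 333 [163.9 165.2 166.5]
y -20 296 [163.8 164.9 166. ]
y -12 445 [163.9 165.  166.1]
y -4 439 [164.1 165.1 166.4]
y 4 429 [164.4 165.4 166.4]
y 12 326 [164.1 165.4 166.7]
23.4 [0.54645557 0.23491415 0.24764426] [ 0.07310133 -0.24446066  0.58958332] 0.07180464036309858
changed px [([0.07, 0.39, 0.0], 99), ([0.13, 0.47, 0.0], 299), ([0.49, 0.25, 0.02], 65), ([0.51, 0.27, 0.03], 84), ([0.48, -0.11, 0.03], 232), ([0.63, -0.1, 0.03], 314)]
```

View pics/c8.png

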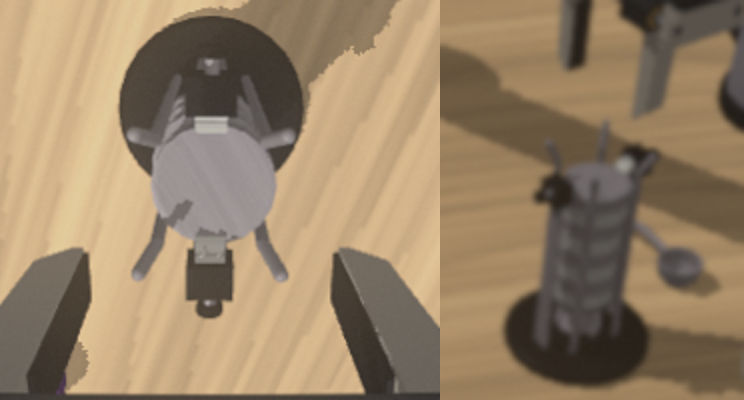

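Both catches lie over the top lid, at (211,125) and (210,245). The lid is level at 165 mm, four tins are stacked in the dispenser, and nothing else on the shelf has moved. Handing in.

```bash
python3 -c "
from h import *
print(r.close_job())"
```

```text
the job is handed in; nothing more can be done
None
```

Both tins are loaded and snapped in under both catches, so four tins now sit level in the dispenser; no other object on the shelf moved, and the job is handed in at about 23 s of the 67 s allowed.

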